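# Tap the reagent stoppers home in order

### The arm

A 7-joint arm with a two-finger parallel gripper is mounted at the origin on the work surface. World frame = base frame: x ahead of the robot, y to its left, z up, the work surface at z = 0. Lengths are in m, angles in rad, forces in N, time in s.
With the tool pointing down it reaches from about 0.4 to 0.85 m from the base axis. Payload 6.9 kg.
Tool frame: the origin (TCP) lies at the very end of the fingers, on their centre line; the grasp point (between the pads) lies 19 mm behind it; z points along the fingers, y is the line along which they close (so a half turn about z gives the same grasp; the last joint's range is limited). The gripper opens to 85 mm and grips with 20 to 120 N. Pads are 22 mm wide; open, the fingers measure 114 mm over their backs; the gripper's body (76 mm by 85 mm) begins 54 mm behind the grasp point. The pads swing forward as they close: fully open they stand 13 mm farther back than shut.
Start: joints at [-1.121, 0.507, -0.238, 1.5, 0.126, 1.149, -0.155], TCP at [0.211, 0.588, 0.231] pointing down, gripper open.
Joint ranges: [-3.08, 3.08], [-0.24, 2.05], [-1.43, 1.35], [0, 2.5], [-1.52, 4.66], [0.17, 1.96], [-2.89, 2.89]. Speed limits (rad/s): [2.39, 2.39, 3.14, 3.14, 3.14, 3.14, 3.14].

### API

Orientations are given as a unit quaternion [x, y, z, w].
In Python, from rig import ctrl gives the robot as it stands.
- The arm moves only by the tool drive_tool, never from a script. Its argument "moves" is a list of rows, each a list of 7 numbers: the shift along the tool's x, y, z as a fraction of full scale, then the turn, a rotation vector about the tool's x, y, z as a fraction of full scale, then the opening, from 0 (shut) to 1 (fully open). In form: [[tx, ty, tz, wx, wy, wz, gripper], ...]. A call has 1 to 20 rows; each row is the pose to reach, as a shift and turn from the pose commanded when the call began, along the tool's axes at that moment, turning the shorter way round; what a row does not reach only later rows make up. Full scale, the value 1, is 0.2 m for a shift and 360 degrees for a turn. A row lasts 1/10 s, in which the tool goes at most 50 mm and 8.59 degrees, less where a joint would pass 70% of its speed; a pose out of reach is approached as far as the arm can. A call with a number of a shift or a turn outside -1 to 1 is refused whole. A call with a gripper value outside its range is refused whole. The fingers move at their own pace and stop on an object; "force" is the grip in N (left out, the last holds). Time passes only in rows, so rows that repeat a pose let the fingers close. It gives the time, the measured TCP pose, the force, the opening and the grip force at its end, in the units of the state.
- ctrl.sense(): the state, without advancing time (a new reading comes with each control period).
- ctrl.read_camera(name): name is "scene" or "top"; returns a dict with "img" (480x640x3 uint8, red, green, blue), "fx", "fy", "cx", "cy" (pixels), "distortion" ([k1, k2, p1, p2, k3] as OpenCV has them; the pictures are not rectified), "R" (3x3) and "t" (3): a world point X has camera coordinates R X + t. Camera axes: x right, y down, z forward; pixel columns grow to the right and rows downward; lengths in m; the calibration is good to about 2 mm. A picture is of the moment at which its call begins. There is no depth.
- ctrl.sign_off(): hands the job in; it is judged then, once.
The state is a dict: "time_s": time; "qpos": joint angles; "qd": joint speeds; "effort": joint torques, N m; "ee_pos": TCP position; "eef_rot": TCP orientation; "wrist_force": force on the tool from outside, world axes, zero at the start; "torque": the same for the moment, N m; "width": finger opening in m; "finger_force": force on a finger pad.
Only numpy, scipy, OpenCV 4.12 (cv2) and the standard library are available. Lean on these libraries where they do the work, as an engineer would, in place of code of your own. Each camera call takes 0.05 s, during which the arm holds its last target. There are 200 camera calls.

### The job

Three white reagent containers on the gel bench still have their push-in stoppers standing proud. Tap the stoppers down gently with the fingertips from above until each is fully home, one after the other: first the one on the tall narrow cylinder, then the square bottle, then the squat jar, touching no container before its turn. Do not lift, tip or shift the containers, leave everything else where it is, and finish clear of everything.

Things in the scene. Friction and masses are not known exactly. Their poses are not given: they have to be found in the camera images.
- cylinder: Tall narrow white plastic cylinder, 40 mm across and 118 mm high, on a round foot 70 mm across and 10 mm thick, neck to 134 mm. Neck: grey rubber sleeve 33 mm across, 16 mm high, springs down about 1 mm per 2 N (up to 12 mm) under load and comes back. Loose, 0.25 to 0.5 kg; may swap places with the other containers and the closed bottle. Origin: centre of its underside, z up.
- cylinder_stopper_top (a point): Blue round stopper head, 36 mm across and 9 mm thick, on the tall narrow cylinder; this point is the centre of its flat top, 153 mm above the bench when the stopper stands fully proud and 143 mm when it is home. It is on the container's axis and moves down with the stopper.
- cylinder_stopper (a joint): How far the stopper of the tall narrow cylinder is pushed into its neck (m): 0 = fully proud (10 mm gap between head and neck), 0.010 = fully home, head resting on the neck; beyond that only the springy neck yields. Starts at 0 to 0.002. Slides straight down against a steady friction of about 4 N (a little more if fast), no spring of its own, and stays where it is left.
- square_bottle: White plastic bottle of square plan, 62 x 62 mm, 80 mm high to its flat top, neck to 96 mm. Neck: grey rubber sleeve 33 mm across, 16 mm high, springs down about 1 mm per 2 N (up to 12 mm) under load and comes back. Loose, 0.25 to 0.5 kg; may swap places with the other containers and the closed bottle. Origin: centre of its underside, z up.
- square_stopper_top (a point): Blue round stopper head, 36 mm across and 9 mm thick, on the square bottle; this point is the centre of its flat top, 115 mm above the bench when the stopper stands fully proud and 105 mm when it is home. It is on the container's axis and moves down with the stopper.
- square_stopper (a joint): How far the stopper of the square bottle is pushed into its neck (m): 0 = fully proud (10 mm gap between head and neck), 0.010 = fully home, head resting on the neck; beyond that only the springy neck yields. Starts at 0 to 0.002. Slides straight down against a steady friction of about 4 N (a little more if fast), no spring of its own, and stays where it is left.
- squat_jar: Squat wide round white plastic jar, 84 mm across and 60 mm high, neck to 76 mm. Neck: grey rubber sleeve 33 mm across, 16 mm high, springs down about 1 mm per 2 N (up to 12 mm) under load and comes back. Loose, 0.25 to 0.5 kg; may swap places with the other containers and the closed bottle. Origin: centre of its underside, z up.
- squat_stopper_top (a point): Blue round stopper head, 36 mm across and 9 mm thick, on the squat jar; this point is the centre of its flat top, 95 mm above the bench when the stopper stands fully proud and 85 mm when it is home. It is on the container's axis and moves down with the stopper.
- squat_stopper (a joint): How far the stopper of the squat jar is pushed into its neck (m): 0 = fully proud (10 mm gap between head and neck), 0.010 = fully home, head resting on the neck; beyond that only the springy neck yields. Starts at 0 to 0.002. Slides straight down against a steady friction of about 4 N (a little more if fast), no spring of its own, and stays where it is left.
- closed_bottle: Bystander: round white plastic bottle 60 mm across with a conical shoulder, 113 mm high over a blue stopper head that is already home (no gap under it). Loose. Origin: centre of its underside.
- tube_rack: Bystander: dark pink block rack with rows of holes, 70 x 110 x 38 mm, loose. Origin: centre of its underside.
- pipette: Bystander: grey and white pipette lying along its x, about 250 mm long, 28 mm high, loose. Origin: on the bench under the middle.
- tip_box: Bystander: white box with a yellow perforated top, 85 x 122 x 58 mm, loose. Origin: centre of its underside.
- microtube: Bystander: small sample tube lying along its x, 30 mm long, 14 mm across, loose. Origin: on the bench under the middle.
- marker: Bystander: marker pen lying along its x, 130 mm long, 17 mm across, loose. Origin: on the bench under the middle.
- beaker: Bystander: small glass beaker, 60 mm across, 62 mm high, loose. Origin: centre of its underside.
Things that resemble listed ones, but are neither listed nor needed, are in the scene too. What is shaped like the square_bottle but pink or purple is not meant.

How it is judged:
On the way, in this order (a step that is already met when the one before it is completed fails the run):
1. the stopper of the tall narrow cylinder is home (value of joint cylinder_stopper above 0.008 m), for 0.1 s.
2. the stopper of the square bottle is home (value of joint square_stopper above 0.008 m), for 0.1 s.
3. the stopper of the squat jar is home (value of joint squat_stopper above 0.008 m), for 0.1 s.
At the end, for the whole second after the job is handed in: All three stoppers are pushed at least 8 mm of their 10 mm down (gap under the head below 2 mm); the three containers stand at rest, upright within 0.1 rad and within 15 mm of where they began; every bystander is within 20 mm of where it began (value of joint each of cylinder_stopper, square_stopper, squat_stopper above 0.008 m and distance of each of cylinder, square_bottle, squat_jar from where it was at the start of the episode below 0.015 m and angle between each of cylinder, square_bottle, squat_jar's own z axis and vertical below 0.1 rad and linear speed of each of cylinder, square_bottle, squat_jar below 0.02 m/s and distance of each of closed_bottle, tube_rack, pipette, tip_box, microtube, marker, beaker from where it was at the start of the episode below 0.02 m); the robot touches nothing.
It fails at once if a container is touched before its turn (before the stopper ahead of it in the order is home) ((contact force between the fingers and square_bottle above 1 N and value of joint cylinder_stopper below 0.008 m) or (contact force between the fingers and squat_jar above 1 N and value of joint any of cylinder_stopper, square_stopper below 0.008 m)).
It fails at once if a container or its stopper is pressed harder than 25 N (contact force between the fingers and cylinder above 25 N or contact force between the fingers and square_bottle above 25 N or contact force between the fingers and squat_jar above 25 N).
It fails at once if a container is lifted more than 8 mm (height (world z) of any of cylinder, square_bottle, squat_jar above 0.008 m).
It fails at once if a container is shifted more than 20 mm or tipped more than 0.25 rad (distance of any of cylinder, square_bottle, squat_jar from where it was at the start of the episode above 0.02 m or angle between any of cylinder, square_bottle, squat_jar's own z axis and vertical above 0.25 rad).
It fails at once if a bystander is moved more than 20 mm (distance of any of closed_bottle, tube_rack, pipette, tip_box, microtube, marker, beaker from where it was at the start of the episode above 0.02 m).
It also fails if it takes over 64 s, if anything falls off the work surface, if the arm or the gripper's body presses on something with over 40 N, if the wrist force passes 120 N, or if a joint passes its speed limit or range.

## Working session

There is one attempt and no reset: what is moved stays moved. The work goes in short steps, Python scripts to look and compute and a tool call to move; the robot and the scene stay as the last step left them, time stands still between calls to the robot, and variables do not carry over. Pictures are saved under pics/ and viewed, at most 10 in all, crops included, and the job is handed in when it is done.

Besides the shell and the picture viewer there is one more tool, called after "Emit:" as a command line: name --pt "numbers of a row" for each row, then --argument value for the rest. drive_tool: Moves the arm, as the interface text tells. Shift numbers are shares of 0.2 m and turn numbers shares of 360 degrees, none past 1 either way. Its arguments: {"type":"object","properties":{"moves":{"type":"array","items":{"type":"array","items":{"type":"number"}}},"force":{"type":"number"}},"required":["moves"]}

```bash
mkdir -p pics; python3 - <<'E'
from rig import ctrl
import cv2,pickle
s=ctrl.sense();print({k:s[k] for k in('time_s','ee_pos','eef_rot','wrist_force','width')})
d={}
for n in('scene','top'):
    c=ctrl.read_camera(n);d[n]=c
    cv2.imwrite(f'pics/{n}0.png',c['img'][:,:,::-1]);print(n,c['fx'],c['distortion'],c['R'],c['t'])
pickle.dump(d,open('cam0.pkl','wb'))
E
```

```text
{'time_s': 0.0, 'ee_pos': array([0.21057508, 0.58792389, 0.23042148]), 'eef_rot': array([ 1.71060353e-01,  9.85260142e-01, -8.89657936e-04, -1.26530974e-04]), 'wrist_force': array([ 0.13208399, -0.18626813,  0.42472241]), 'width': 0.08535558219727808}
scene 469.2228648132013 [0.00763566 0.         0.         0.         0.        ] [[ 0.64461969  0.76439422  0.0129201 ]
 [ 0.63305    -0.52422864 -0.56958935]
 [-0.42861771  0.37534758 -0.82182787]] [-0.36461379 -0.31351796  1.2905649 ]
top 527.0071396233944 [0.05072096 0.         0.         0.         0.        ] [[ 0.01624576 -0.9994168  -0.03003567]
 [-0.99829477 -0.0145284  -0.05653737]
 [ 0.05606803  0.03090295 -0.99794859]] [-0.02821193  0.55404188  1.20415559]
```

View pics/scene0.png

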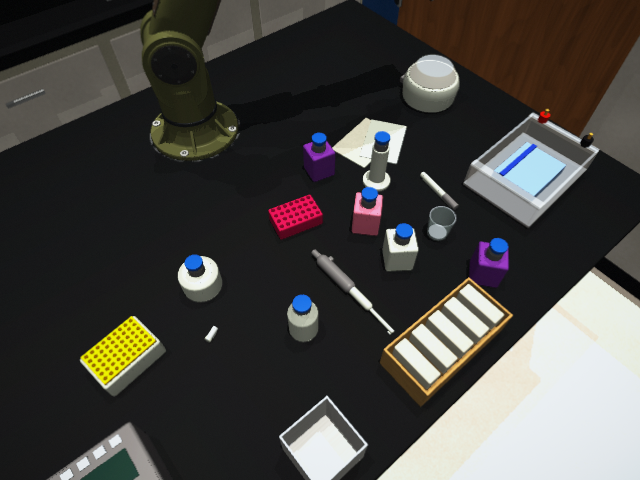

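View pics/top0.png

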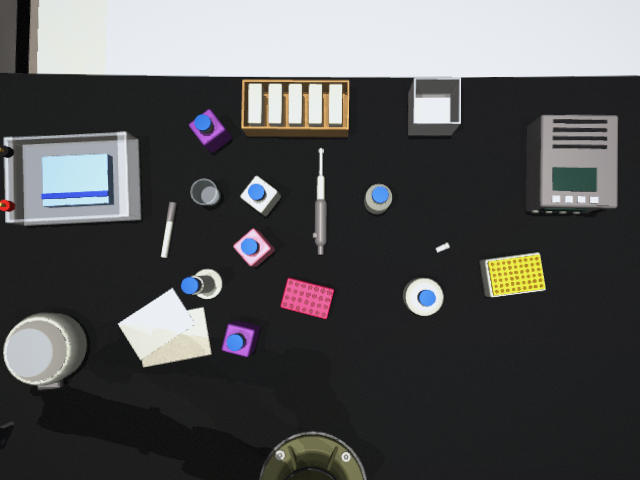

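Scene shows blue heads on: cylinder (382,139), white square bottle (403,232), squat jar (194,264), closed bottle (302,304), pink (369,195), purple (319,141) and (498,245). In the top view the same heads are at (192,285), (257,191), (427,298), (379,195), (250,246), (235,341) and (208,123). 

I choose the tall one on the round foot, the white square one and the wide white jar. The closed bottle is 60 mm wide with no gap, and the pink and purple ones are decoys.

```bash
cat > h.py <<'E'
import numpy as np,cv2
def K(c): return np.array([[c['fx'],0,c['cx']],[0,c['fy'],c['cy']],[0,0,1.]])
def ray(c,p):
    q=cv2.undistortPoints(np.array([[p]],float),K(c),np.array(c['distortion'],float))[0,0]
    R=np.array(c['R']);d=R.T@[q[0],q[1],1];return -R.T@np.array(c['t']),d/np.linalg.norm(d)
def onplane(c,p,z):
    o,d=ray(c,p);return o+d*(z-o[2])/d[2]
def tri(c1,p1,c2,p2):
    A=np.zeros((3,3));b=np.zeros(3);L=[ray(c1,p1),ray(c2,p2)]
    for o,d in L: M=np.eye(3)-np.outer(d,d);A+=M;b+=M@o
    X=np.linalg.solve(A,b);return X,[np.linalg.norm(np.cross(X-o,d)) for o,d in L]
def head(c,p,r=16):
    """centre of the bright flat top of the blue head near p"""
    h=cv2.cvtColor(c['img'],cv2.COLOR_RGB2HSV)
    m=cv2.inRange(h,(98,110,60),(122,255,255));k=np.zeros_like(m);cv2.circle(k,p,r,255,-1);m&=k
    v=h[...,2][m>0];t=cv2.threshold(v.reshape(-1,1),0,255,cv2.THRESH_OTSU)[0] if len(v) else 0
    b=m&((h[...,2]>t)*255).astype(np.uint8)
    out=[]
    for mm in(m,b):
        cs,_=cv2.findContours(mm,cv2.RETR_EXTERNAL,cv2.CHAIN_APPROX_NONE);q=max(cs,key=cv2.contourArea)
        out.append(cv2.fitEllipse(q))
    return out,t,np.percentile(v,[5,50,95])
E
python3 - <<'E'
from h import *;import pickle
d=pickle.load(open('cam0.pkl','rb'));S,T=d['scene'],d['top']
for n,ps,pt,z in(('cyl',(382,139),(192,285),.153),('sq',(403,232),(257,191),.115),('jar',(194,264),(427,298),.095),('closed',(302,304),(379,195),.113)):
    a,ta,va=head(S,ps);b,tb,vb=head(T,pt)
    print(n,z,ta,va,tb,vb)
    for i in(0,1):
        print('  ',np.round(a[i],1) if 0 else a[i],b[i]);X,e=tri(S,a[i][0],T,b[i][0])
        print('   tri',X.round(4),np.round(e,4),'planes',onplane(S,a[i][0],z).round(4),onplane(T,b[i][0],z).round(4))
I=S['img'][:,:,::-1]
t=[cv2.resize(I[y-45:y+45,x-45:x+45],(390,290) if 0 else (290,290),interpolation=cv2.INTER_CUBIC) for x,y in((382,160),(400,245),(200,275),(302,315))]
cv2.imwrite('pics/crop.png',np.vstack([np.hstack(t[:2]),np.hstack(t[2:])]))
E
```

```text
cyl 0.153 154.0 [ 67. 227. 228.] 172.0 [ 97.1 237.  241. ]
   ((381.91357421875, 137.5057373046875), (13.079660415649414, 14.542813301086426), 101.0584487915039) ((189.29623413085938, 284.9626159667969), (17.162425994873047, 17.712263107299805), 76.24813842773438)
   tri [0.4526 0.2547 0.1444] [0.0005 0.0005] planes [0.459  0.2479 0.153 ] [0.4526 0.2518 0.153 ]
   ((382.0358581542969, 136.04176330566406), (9.755928993225098, 14.309164047241211), 98.50584411621094) ((189.12759399414062, 285.2240905761719), (15.953572273254395, 16.292570114135742), 57.805999755859375)
   tri [0.4525 0.254  0.149 ] [0.0009 0.0009] planes [0.4557 0.2514 0.153 ] [0.452  0.2521 0.153 ]
sq 0.115 158.0 [ 71. 229. 230.] 130.0 [188.5 241.  244. ]
   ((403.84893798828125, 230.4838104248047), (15.496622085571289, 17.02240753173828), 105.8276596069336) ((256.0314636230469, 191.6007537841797), (15.100617408752441, 16.024499893188477), 119.54065704345703)
   tri [0.6547 0.1276 0.1075] [0.0011 0.0011] planes [0.6585 0.1238 0.115 ] [0.6528 0.1254 0.115 ]
   ((404.17724609375, 229.74078369140625), (12.806496620178223,
[... 920 characters left out ...]
 ]
closed 0.113 169.0 [ 77.95 231.   234.  ] 206.0 [189. 243. 244.]
   ((301.56036376953125, 303.0691833496094), (18.38922882080078, 18.951509475708008), 79.31964111328125) ((379.7327575683594, 194.36294555664062), (15.431224822998047, 16.013385772705078), 57.83428192138672)
   tri [ 0.6516 -0.1386  0.1077] [0.0008 0.0008] planes [ 0.6543 -0.1395  0.113 ] [ 0.6503 -0.1389  0.113 ]
   ((301.4212341308594, 302.55938720703125), (15.738506317138672, 17.74941062927246), 88.36581420898438) ((379.7322998046875, 194.21517944335938), (15.025649070739746, 15.178863525390625), 124.64007568359375)
   tri [ 0.6515 -0.1386  0.1097] [0.0007 0.0007] planes [ 0.6533 -0.139   0.113 ] [ 0.6507 -0.1389  0.113 ]
```

View pics/crop.png

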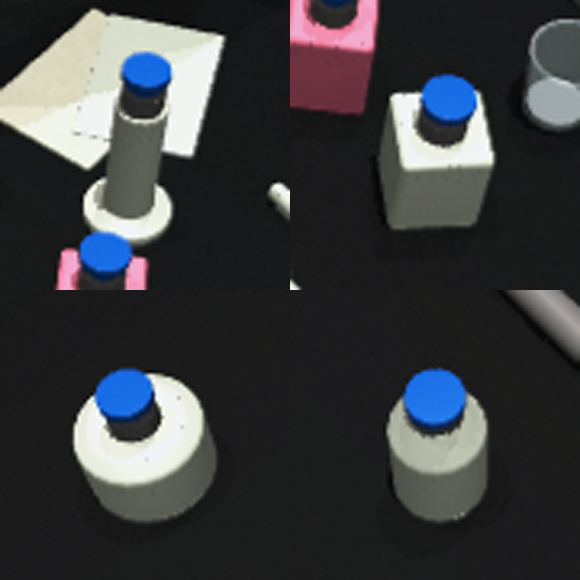

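Crop confirms it: the cylinder, square and jar heads stand on a visible grey neck, while the closed bottle's head sits flush. The closed bottle's known 113 mm reads 3.3 mm low, so the corrected tops are 152, 113 and 94.6 mm, all slightly proud as described.

```bash
cat > go.py <<'E'
import sys,numpy as np
from rig import ctrl
from scipy.spatial.transform import Rotation as R
def to(*t):
    s=ctrl.sense();r=R.from_quat(s['eef_rot']);d=r.inv().apply(np.array(t)-s['ee_pos'])/.2
    down=R.from_matrix(np.array([[0]*3]*3)+np.eye(3))
    z=r.apply([0,0,1]);print('t',s['time_s'],'pos',s['ee_pos'].round(4),'shift',d.round(4),'toolz',z.round(4),'F',s['wrist_force'].round(2),'q',s['qpos'].round(2))
if __name__=='__main__': to(*map(float,sys.argv[1:]))
E
python3 go.py .453 .252 .20; python3 go.py .332 .42 .23
```

```text
t 0.1 pos [0.2106 0.588  0.2305] shift [-1.7072 -1.1727  0.1545] toolz [-5.0e-04 -1.6e-03 -1.0e+00] F [ 0.18 -0.37 -0.51] q [-1.12  0.51 -0.24  1.5   0.13  1.15 -0.15]
t 0.1 pos [0.2106 0.588  0.2305] shift [-0.8545 -0.5861  0.0035] toolz [-5.0e-04 -1.6e-03 -1.0e+00] F [ 0.18 -0.37 -0.51] q [-1.12  0.51 -0.24  1.5   0.13  1.15 -0.15]
```

Emit:
drive_tool --pt "-0.15 -0.1 0 0 0 0 0" --pt "-0.35 -0.24 0 0 0 0 0" --pt "-0.55 -0.38 0 0 0 0 0" --pt "-0.75 -0.51 0 0 0 0 0" --pt "-0.85 -0.586 0 0 0 0 0" --pt "-0.85 -0.586 0 0 0 0 0" --pt "-0.85 -0.586 0 0 0 0 0" --pt "-0.85 -0.586 0 0 0 0 0" --force 20

```text
time_s: 0.9
ee_pos: [0.3302, 0.4219, 0.2312]
eef_rot: [0.17, 0.985, 0.0, -0.0]
wrist_force: [-0.3, 0.4, 0.6]
width: 0.0001
finger_force: 0.0
```

```bash
python3 go.py .453 .252 .175
```

```text
t 0.9 pos [0.3302 0.4219 0.2312] shift [-0.8635 -0.5943  0.28  ] toolz [-7.e-04  5.e-04 -1.e+00] F [-0.28  0.45  0.57] q [-0.8   0.37 -0.22  1.74  0.09  1.05  0.18]
```

Emit:
drive_tool --pt "-0.15 -0.1 0 0 0 0 0" --pt "-0.35 -0.24 0 0 0 0 0" --pt "-0.55 -0.38 0 0 0 0 0" --pt "-0.75 -0.51 0 0 0 0 0" --pt "-0.86 -0.59 0 0 0 0 0" --pt "-0.862 -0.594 0 0 0 0 0" --pt "-0.862 -0.594 0.1 0 0 0 0" --pt "-0.862 -0.594 0.2 0 0 0 0" --pt "-0.862 -0.594 0.28 0 0 0 0" --pt "-0.862 -0.594 0.28 0 0 0 0" --pt "-0.862 -0.594 0.28 0 0 0 0" --pt "-0.862 -0.594 0.28 0 0 0 0" --pt "-0.862 -0.594 0.28 0 0 0 0"

```text
time_s: 2.2
ee_pos: [0.4537, 0.2515, 0.1761]
eef_rot: [0.171, 0.985, 0.001, 0.001]
wrist_force: [-0.0, -0.3, -0.8]
width: -0.0003
finger_force: 0.0
```

```bash
python3 go.py .453 .252 .155; python3 - <<'E'
from rig import ctrl;import cv2,numpy as np
t=[]
for n,(x,y) in(('scene',(382,140)),('top',(192,285))):
    c=ctrl.read_camera(n);t.append(cv2.resize(c['img'][max(0,y-60):y+60,x-60:x+60,::-1],(390,390)))
cv2.imwrite('pics/a.png',np.hstack(t))
E
```

```text
t 2.2 pos [0.4537 0.2515 0.1761] shift [0.0044 0.0009 0.1057] toolz [ 1.3e-03  9.0e-04 -1.0e+00] F [-0.01 -0.26 -0.76] q [-0.44  0.4  -0.16  1.86  0.08  0.89  0.59]
```

View pics/a.png

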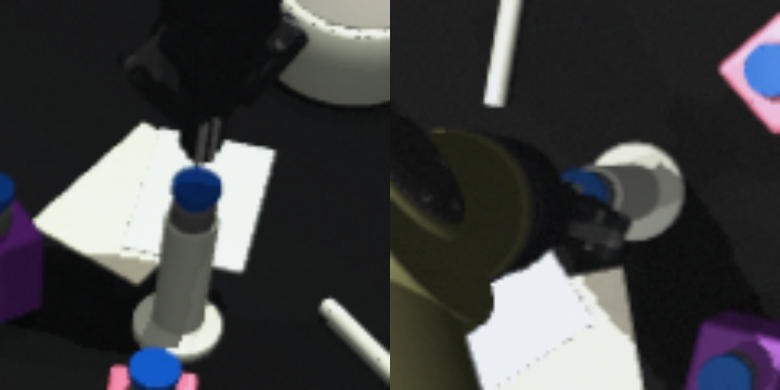

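Fingertips (crop (207,160), scene about (385.7,129)) stand just above the cylinder's head (crop (196,188)). I check this against the projected TCP before going down.

```bash
python3 - <<'E'
from h import *;import pickle
from rig import ctrl
d=pickle.load(open('cam0.pkl','rb'))
for n in d:
    c=d[n]
    P=np.array([[.4537,.2515,.1761],[.453,.252,.1525],[.453,.252,.15]]);print(n,cv2.projectPoints(P,cv2.Rodrigues(np.array(c['R']))[0],np.array(c['t']),K(c),np.array(c['distortion']))[0][:,0].round(1))
E
```

```text
scene [[382.5 127.7]
 [381.4 135.4]
 [381.2 136.3]]
top [[186.2 284.7]
 [189.3 284.7]
 [189.6 284.7]]
```

Emit:
drive_tool --pt "0 0 0.04 0 0 0 0" --pt "0 0 0.08 0 0 0 0" --pt "0 0 0.09 0 0 0 0" --pt "0 0 0.1 0 0 0 0" --pt "0 0 0.1 0 0 0 0"

```text
time_s: 2.8
ee_pos: [0.4534, 0.2507, 0.1549]
eef_rot: [0.171, 0.985, -0.0, -0.0]
wrist_force: [0.2, 0.7, 0.6]
width: 0.0001
finger_force: 0.0
```

Emit:
drive_tool --pt "0 0 0.005 0 0 0 0" --pt "0 0 0.01 0 0 0 0" --pt "0 0 0.015 0 0 0 0" --pt "0 0 0.02 0 0 0 0" --pt "0 0 0.025 0 0 0 0" --pt "0 0 0.03 0 0 0 0" --pt "0 0 0.035 0 0 0 0" --pt "0 0 0.035 0 0 0 0" --pt "0 0 0.035 0 0 0 0"

```text
time_s: 3.7
ee_pos: [0.4535, 0.2508, 0.1484]
eef_rot: [0.171, 0.985, 0.0, 0.0]
wrist_force: [-1.7, -0.1, 3.8]
width: 0.0002
finger_force: 1.9
```

```bash
python3 - <<'E'
from rig import ctrl;import cv2
c=ctrl.read_camera('scene');cv2.imwrite('pics/b.png',cv2.resize(c['img'][90:200,322:442,::-1],(600,550),interpolation=cv2.INTER_CUBIC));s=ctrl.sense();print(s['ee_pos'],s['wrist_force'],s['torque'])
E
```

```text
[0.45355742 0.25085524 0.14841687] [-0.58576869 -0.10085097  4.59344385] [-0.1576633   0.14920542 -0.03699023]
```

View pics/b.png

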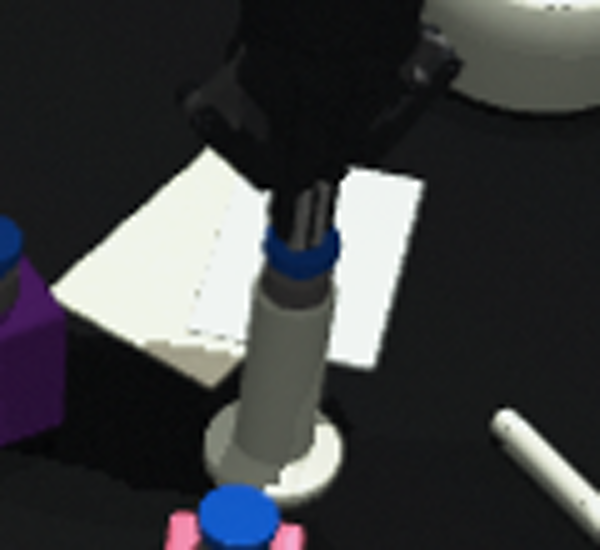

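Tip (300,245) sits central on the cylinder's head, and 4 N of contact is the sliding friction. I continue down.

Emit:
drive_tool --pt "0 0 0.005 0 0 0 0" --pt "0 0 0.01 0 0 0 0" --pt "0 0 0.015 0 0 0 0" --pt "0 0 0.02 0 0 0 0" --pt "0 0 0.025 0 0 0 0" --pt "0 0 0.03 0 0 0 0" --pt "0 0 0.035 0 0 0 0" --pt "0 0 0.035 0 0 0 0" --pt "0 0 0.035 0 0 0 0"

```text
time_s: 4.65
ee_pos: [0.4535, 0.2508, 0.1413]
eef_rot: [0.171, 0.985, 0.0, 0.0]
wrist_force: [0.3, -0.5, 3.3]
width: -0.0001
finger_force: 1.7
```

Emit:
drive_tool --pt "0 0 0.005 0 0 0 0" --pt "0 0 0.01 0 0 0 0" --pt "0 0 0.015 0 0 0 0" --pt "0 0 0.0175 0 0 0 0" --pt "0 0 0.0175 0 0 0 0" --pt "0 0 0.0175 0 0 0 0"

```text
time_s: 5.25
ee_pos: [0.4536, 0.2509, 0.1383]
eef_rot: [0.171, 0.985, 0.0, 0.0]
wrist_force: [-1.5, -1.5, 10.0]
width: 0.0006
finger_force: 4.6
```

Force rises to 10 N, so the neck is loading and the stopper is home. I retract.

Emit:
drive_tool --pt "0 0 -0.02 0 0 0 0" --pt "0 0 -0.06 0 0 0 0" --pt "0 0 -0.15 0 0 0 0" --pt "0 0 -0.3 0 0 0 0" --pt "0 0 -0.35 0 0 0 0" --pt "0 0 -0.35 0 0 0 0" --pt "0 0 -0.35 0 0 0 0"

```text
time_s: 5.95
ee_pos: [0.4531, 0.2505, 0.207]
eef_rot: [0.171, 0.985, -0.0, -0.0]
wrist_force: [0.4, -0.0, -0.4]
width: 0.0003
finger_force: 0.0
```

```bash
python3 go.py .554 .189 .208;python3 go.py .655 .127 .208
```

```text
t 5.95 pos [0.4531 0.2505 0.207 ] shift [-0.5788 -0.1194 -0.0051] toolz [-9.e-04 -6.e-04 -1.e+00] F [ 0.38 -0.01 -0.38] q [-0.44  0.36 -0.16  1.82  0.07  0.97  0.6 ]
t 5.95 pos [0.4531 0.2505 0.207 ] shift [-1.1587 -0.241  -0.0053] toolz [-9.e-04 -6.e-04 -1.e+00] F [ 0.38 -0.01 -0.38] q [-0.44  0.36 -0.16  1.82  0.07  0.97  0.6 ]
```

Emit:
drive_tool --pt "-0.15 -0.03 0 0 0 0 0" --pt "-0.35 -0.07 0 0 0 0 0" --pt "-0.55 -0.11 0 0 0 0 0" --pt "-0.75 -0.155 0 0 0 0 0" --pt "-0.9 -0.187 0 0 0 0 0" --pt "-0.98 -0.204 0 0 0 0 0" --pt "-0.98 -0.204 0 0 0 0 0" --pt "-0.98 -0.204 0 0 0 0 0"

```text
time_s: 6.75
ee_pos: [0.6233, 0.1466, 0.2061]
eef_rot: [0.171, 0.985, -0.0, -0.001]
wrist_force: [-0.2, -0.7, 0.5]
width: 0.0001
finger_force: 0.0
```

```bash
python3 go.py .655 .127 .125;python3 - <<'E'
from h import *;from rig import ctrl;import pickle
c=ctrl.read_camera('scene');a=head(c,(382,139))[0];print(a[1]);print(onplane(c,a[1][0],.140),'before had .4557 .2514 @.153')
E
```

```text
t 6.75 pos [0.6233 0.1466 0.2061] shift [-0.1835 -0.0382  0.405 ] toolz [-3.e-03 -1.e-04 -1.e+00] F [-0.18 -0.68  0.5 ] q [-0.2   0.55 -0.12  1.49  0.07  1.11  0.89]
((381.84600830078125, 138.94830322265625), (9.92181396484375, 14.30142593383789), 96.42729949951172)
[0.45303202 0.2553904  0.14      ] before had .4557 .2514 @.153
```

Cylinder head dropped 2.9 px, about 8 mm; with the 10 N rise it is home. On to the square bottle.

Emit:
drive_tool --pt "-0.1 -0.02 0 0 0 0 0" --pt "-0.183 -0.038 0 0 0 0 0" --pt "-0.183 -0.038 0.1 0 0 0 0" --pt "-0.183 -0.038 0.2 0 0 0 0" --pt "-0.183 -0.038 0.3 0 0 0 0" --pt "-0.183 -0.038 0.38 0 0 0 0" --pt "-0.183 -0.038 0.405 0 0 0 0" --pt "-0.183 -0.038 0.405 0 0 0 0" --pt "-0.183 -0.038 0.405 0 0 0 0" --pt "-0.183 -0.038 0.405 0 0 0 0"

```text
time_s: 7.8
ee_pos: [0.6566, 0.1272, 0.1279]
eef_rot: [0.171, 0.985, 0.0, 0.001]
wrist_force: [-0.7, -0.1, 0.2]
width: -0.0002
finger_force: 0.0
```

```bash
python3 go.py .655 .127 .117; python3 - <<'E'
from rig import ctrl;import cv2
c=ctrl.read_camera('scene');cv2.imwrite('pics/c.png',cv2.resize(c['img'][180:290,343:463,::-1],(600,550),interpolation=cv2.INTER_CUBIC))
E
```

```text
t 7.8 pos [0.6566 0.1272 0.1279] shift [ 0.0071 -0.0038  0.0547] toolz [ 1.7e-03  4.0e-04 -1.0e+00] F [-0.66 -0.08  0.21] q [-0.16  0.66 -0.11  1.51  0.08  0.98  0.93]
```

View pics/c.png

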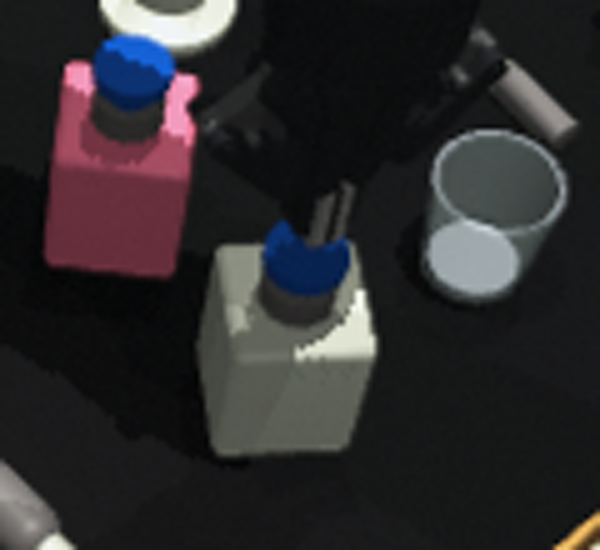

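Tip (325,240) is above the square head (305,260) and about 13 mm higher, so it is aligned. The knuckles clear the pink bottle and the beaker. Pressing.

Emit:
drive_tool --pt "0.006 -0.003 0.03 0 0 0 0" --pt "0.006 -0.003 0.05 0 0 0 0" --pt "0.006 -0.003 0.06 0 0 0 0" --pt "0.006 -0.003 0.065 0 0 0 0" --pt "0.006 -0.003 0.07 0 0 0 0" --pt "0.006 -0.003 0.075 0 0 0 0" --pt "0.006 -0.003 0.08 0 0 0 0" --pt "0.006 -0.003 0.085 0 0 0 0" --pt "0.006 -0.003 0.09 0 0 0 0" --pt "0.006 -0.003 0.095 0 0 0 0" --pt "0.006 -0.003 0.1 0 0 0 0" --pt "0.006 -0.003 0.105 0 0 0 0" --pt "0.006 -0.003 0.105 0 0 0 0" --pt "0.006 -0.003 0.105 0 0 0 0"

```text
time_s: 9.25
ee_pos: [0.6548, 0.1266, 0.1057]
eef_rot: [0.171, 0.985, -0.0, -0.0]
wrist_force: [-1.7, -0.7, 3.8]
width: -0.0002
finger_force: 1.8
```

Emit:
drive_tool --pt "0 0 0.005 0 0 0 0" --pt "0 0 0.01 0 0 0 0" --pt "0 0 0.015 0 0 0 0" --pt "0 0 0.02 0 0 0 0" --pt "0 0 0.025 0 0 0 0" --pt "0 0 0.025 0 0 0 0" --pt "0 0 0.025 0 0 0 0"

```text
time_s: 9.95
ee_pos: [0.6549, 0.1267, 0.1012]
eef_rot: [0.171, 0.985, 0.0, 0.0]
wrist_force: [-2.8, -0.3, 6.8]
width: -0.0004
finger_force: 3.8
```

Rising to about 7 N at 4 mm below home height, so the square bottle's stopper is home. Retract and head for the jar.

Emit:
drive_tool --pt "0 0 0.005 0 0 0 0" --pt "0 0 0.005 0 0 0 0" --pt "0 0 -0.02 0 0 0 0" --pt "0 0 -0.06 0 0 0 0" --pt "0 0 -0.15 0 0 0 0" --pt "0 0 -0.35 0 0 0 0" --pt "0 0 -0.5 0 0 0 0" --pt "0 0 -0.5 0 0 0 0" --pt "0 0 -0.5 0 0 0 0"

```text
time_s: 10.85
ee_pos: [0.6553, 0.1268, 0.2014]
eef_rot: [0.171, 0.985, 0.0, 0.001]
wrist_force: [-0.0, 0.5, -0.4]
width: -0.0003
finger_force: 0.0
```

```bash
python3 go.py .544 -.058 .2;python3 go.py .4335 -.243 .2
```

```text
t 10.85 pos [0.6553 0.1268 0.2014] shift [ 0.2123 -1.0576  0.0055] toolz [ 1.7e-03  4.0e-04 -1.0e+00] F [-0.02  0.45 -0.43] q [-0.16  0.59 -0.12  1.42  0.07  1.13  0.94]
t 10.85 pos [0.6553 0.1268 0.2014] shift [ 0.4207 -2.1147  0.0042] toolz [ 1.7e-03  4.0e-04 -1.0e+00] F [-0.02  0.45 -0.43] q [-0.16  0.59 -0.12  1.42  0.07  1.13  0.94]
```

Emit:
drive_tool --pt "0.03 -0.15 0 0 0 0 0" --pt "0.07 -0.35 0 0 0 0 0" --pt "0.11 -0.55 0 0 0 0 0" --pt "0.15 -0.75 0 0 0 0 0" --pt "0.18 -0.9 0 0 0 0 0" --pt "0.2 -0.98 0 0 0 0 0" --pt "0.2 -0.98 0 0 0 0 0" --pt "0.2 -0.98 0 0 0 0 0"

```text
time_s: 11.65
ee_pos: [0.5516, -0.0431, 0.2004]
eef_rot: [0.171, 0.985, 0.001, -0.0]
wrist_force: [-0.1, -0.5, 0.5]
width: -0.0003
finger_force: 0.0
```

```bash
python3 go.py .4335 -.243 .2
```

```text
t 11.65 pos [ 0.5516 -0.0431  0.2004] shift [ 2.2010e-01 -1.1401e+00  9.0000e-04] toolz [-1.0e-04  1.1e-03 -1.0e+00] F [-0.09 -0.51  0.46] q [ 0.11  0.42 -0.12  1.74  0.05  0.99  1.21]
```

Emit:
drive_tool --pt "0.03 -0.15 0 0 0 0 0" --pt "0.07 -0.35 0 0 0 0 0" --pt "0.11 -0.55 0 0 0 0 0" --pt "0.145 -0.75 0 0 0 0 0" --pt "0.175 -0.9 0 0 0 0 0" --pt "0.19 -0.98 0 0 0 0 0" --pt "0.19 -0.98 0 0 0 0 0" --pt "0.19 -0.98 0 0 0 0 0"

```text
time_s: 12.45
ee_pos: [0.4507, -0.2144, 0.2006]
eef_rot: [0.17, 0.985, 0.001, 0.0]
wrist_force: [0.5, 0.7, -0.2]
width: -0.0004
finger_force: 0.0
```

```bash
python3 go.py .4335 -.243 .107
```

```text
t 12.45 pos [ 0.4507 -0.2144  0.2006] shift [ 0.0334 -0.1639  0.4678] toolz [ 6.e-04  1.e-03 -1.e+00] F [ 0.52  0.69 -0.18] q [ 0.45  0.34 -0.08  1.87  0.03  0.93  1.59]
```

Emit:
drive_tool --pt "0.017 -0.08 0 0 0 0 0" --pt "0.033 -0.163 0 0 0 0 0" --pt "0.033 -0.163 0.1 0 0 0 0" --pt "0.033 -0.163 0.2 0 0 0 0" --pt "0.033 -0.163 0.3 0 0 0 0" --pt "0.033 -0.163 0.4 0 0 0 0" --pt "0.033 -0.163 0.45 0 0 0 0" --pt "0.033 -0.163 0.465 0 0 0 0" --pt "0.033 -0.163 0.465 0 0 0 0" --pt "0.033 -0.163 0.465 0 0 0 0"

```text
time_s: 13.45
ee_pos: [0.4329, -0.2444, 0.1085]
eef_rot: [0.171, 0.985, -0.0, 0.001]
wrist_force: [-1.0, 0.8, 0.1]
width: -0.0003
finger_force: 0.0
```

```bash
python3 go.py .4335 -.243 .097; python3 - <<'E'
from h import *;from rig import ctrl
c=ctrl.read_camera('scene');cv2.imwrite('pics/d.png',cv2.resize(c['img'][205:315,140:260,::-1],(600,550),interpolation=cv2.INTER_CUBIC))
for p in((382,139),(403,233)): print(p,head(c,p)[0][1][0])
E
```

```text
t 13.45 pos [ 0.4329 -0.2444  0.1085] shift [-0.0005  0.0079  0.0575] toolz [ 1.2e-03 -5.0e-04 -1.0e+00] F [-0.99  0.76  0.13] q [ 0.51  0.45 -0.06  2.    0.04  0.69  1.65]
(382, 139) (381.84600830078125, 138.94830322265625)
(403, 233) (403.480224609375, 232.06008911132812)
```

View pics/d.png

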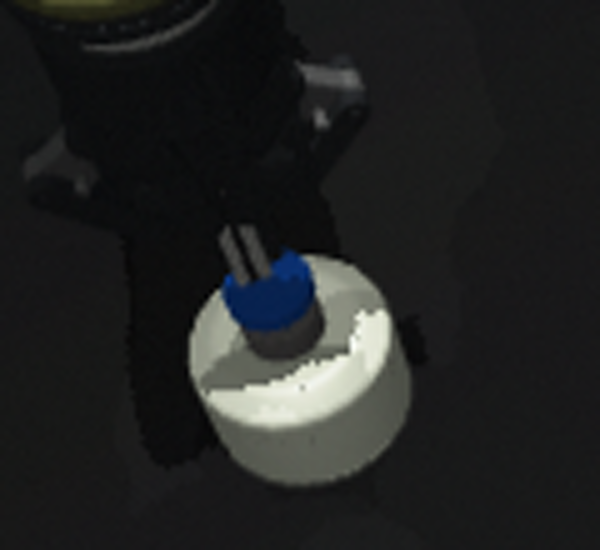

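The square head dropped 2.3 px, about 8 mm, so it is home. The tip (248,280) lies along the jar's up-left-leaning axis over its head (268,292), so it is aligned. Pressing the jar.

Emit:
drive_tool --pt "0 0.006 0.03 0 0 0 0" --pt "0 0.006 0.05 0 0 0 0" --pt "0 0.006 0.06 0 0 0 0" --pt "0 0.006 0.065 0 0 0 0" --pt "0 0.006 0.07 0 0 0 0" --pt "0 0.006 0.075 0 0 0 0" --pt "0 0.006 0.08 0 0 0 0" --pt "0 0.006 0.085 0 0 0 0" --pt "0 0.006 0.09 0 0 0 0" --pt "0 0.006 0.095 0 0 0 0" --pt "0 0.006 0.1 0 0 0 0" --pt "0 0.006 0.105 0 0 0 0" --pt "0 0.006 0.11 0 0 0 0" --pt "0 0.006 0.11 0 0 0 0"

```text
time_s: 14.9
ee_pos: [0.4324, -0.2434, 0.0856]
eef_rot: [0.171, 0.985, -0.0, -0.0]
wrist_force: [-2.5, 0.1, 3.5]
width: 0.0
finger_force: 1.8
```

Emit:
drive_tool --pt "0 0 0.005 0 0 0 0" --pt "0 0 0.01 0 0 0 0" --pt "0 0 0.015 0 0 0 0" --pt "0 0 0.02 0 0 0 0" --pt "0 0 0.025 0 0 0 0" --pt "0 0 0.03 0 0 0 0" --pt "0 0 0.03 0 0 0 0"

```text
time_s: 15.6
ee_pos: [0.4324, -0.2435, 0.0801]
eef_rot: [0.171, 0.985, -0.0, 0.0]
wrist_force: [-3.8, 0.7, 9.6]
width: -0.0001
finger_force: 4.9
```

9.6 N: home. Retract.

Emit:
drive_tool --pt "0 0 -0.02 0 0 0 0" --pt "0 0 -0.06 0 0 0 0" --pt "0 0 -0.15 0 0 0 0" --pt "0 0 -0.35 0 0 0 0" --pt "0 0 -0.55 0 0 0 0" --pt "0 0 -0.7 0 0 0 0" --pt "0 0 -0.7 0 0 0 0" --pt "0 0 -0.7 0 0 0 0"

```text
time_s: 16.4
ee_pos: [0.4329, -0.2435, 0.2204]
eef_rot: [0.171, 0.985, -0.0, 0.001]
wrist_force: [0.2, 1.2, -0.8]
width: -0.0001
finger_force: 0.0
```

```bash
python3 - <<'E'
from h import *;from rig import ctrl
c=ctrl.read_camera('scene');cv2.imwrite('pics/e.png',c['img'][:,:,::-1])
for p in((382,139),(403,233),(194,266)): print(p,head(c,p)[0][1][0])
E
```

```text
(382, 139) (381.84600830078125, 138.94830322265625)
(403, 233) (403.480224609375, 232.06008911132812)
(194, 266) (194.0076446533203, 264.05218505859375)
```

View pics/e.png

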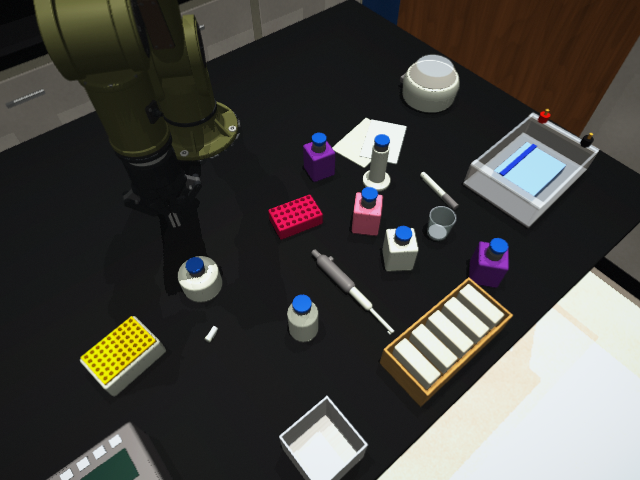

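The heads at (382,139), (403,232) and (194,264) are all down. Everything is in its place, and the arm is clear at (175,220).

```bash
python3 -c "
from rig import ctrl
print(ctrl.sign_off())"
```

```text
the job is handed in; nothing more can be done
None
```

I pressed all three stoppers home in order (cylinder, square bottle, squat jar) with about 10 N at most, left everything else in place, and handed the job in with the arm clear; no verdict came back.

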